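Fetch the doming block from behind the bottles

TASK

The steel doming block on the wooden riser is hemmed in by an amber bottle, a white spout bottle and a steel canister: stand all three in the steel tray first, then fetch the doming block and set it flat on the middle of the rubber bench block. Only after that, put each vessel back upright on the very spot on the riser where it stood. Do not drop or tip the vessels, and leave the punch stand, the hammer and the brass dish alone.

Things in the scene. Friction and masses are not known exactly. Their poses are not given: they have to be found in the camera images.
- doming_block: Loose steel doming block, square, 48 x 48 mm, 42 mm high, vertical sides, round hollows in its top; about 0.6 kg. Origin: centre of its underside; z up, x, y square to its sides. Starts on the riser, sides parallel to the riser's within 0.1 rad; one vessel stands in front of it (riser -x), one at its left, one at its right, in any order, each about 60 mm off, centre to centre.
- amber_bottle: Loose amber glass bottle with paper label and black screw cap. Round; straight body 40 mm diameter from the bottom to 79 mm, cap 25 mm diameter from 92 mm to the top at 108 mm. About 0.19 kg. Origin: centre of its underside; z up along its axis.
- spout_bottle: Loose white plastic dispensing bottle with grey collar and tapered grey spout. Round; straight body 44 mm diameter from the bottom to 72 mm, collar 26 mm diameter, spout tip at 108 mm. About 0.13 kg, rigid. Origin: centre of its underside; z up along its axis.
- canister: Loose stainless steel canister with flat lid and small black knob. Round; straight body 46 mm diameter up to 88 mm, lid 48 mm diameter from 88 to 97 mm, knob to 107 mm. About 0.21 kg. Origin: centre of its underside; z up along its axis.
- riser: Fixed low wooden bench riser, a flat board on two battens, 170 mm (x) x 200 mm (y), its flat top 30 mm above the bench. Origin: centre of its footprint at bench height; its -x side is the front and faces world -x within 0.3 rad.
- tray: Fixed shallow dark steel tray, 110 mm (x) x 230 mm (y), floor 3 mm above the bench, walls 3 mm thick and 10 mm high. The side area for the three vessels; they fit in a row along y, 68 mm apart. Origin: centre of its footprint at bench height; x and y along its sides.
- rubber_block: Fixed black rubber bench block, 100 x 100 mm, flat top 25 mm above the bench. Place for the doming block. Origin: centre of its footprint at bench height; x and y along its sides.
- punch_stand: Bystander: loose wooden block 55 x 120 x 40 mm with a row of five round-headed steel doming punches, 92 mm high overall. Origin: centre of its underside. To be left alone.
- hammer: Bystander: loose small hammer, 200 mm long with wooden handle, lying on the bench. Origin: under its middle, x along it. To be left alone.
- brass_dish: Bystander: loose round brass dish, 72 mm wide, 26 mm high. Origin: centre of its underside. To be left alone.
There are look-alikes about, which are no part of the job. What is shaped like the spout_bottle but blue is not meant. Leave any pink look-alike of the amber_bottle alone.

How it is judged:
By the outcome, as a careful person would: the job done as asked, in the order asked, and still so for the second after the job is handed in, with the robot touching nothing.
It also fails if it takes over 144 s, if anything falls off the work surface, if the arm or the gripper's body presses on something with over 40 N, if the wrist force passes 120 N, or if a joint passes its speed limit or range.

ROBOT

A 6-joint arm with a two-finger parallel gripper is mounted at the origin on the work surface. World frame = base frame: x ahead of the robot, y to its left, z up, the work surface at z = 0. Lengths are in mm, angles in degrees, forces in N, time in s.
With the tool pointing down it reaches from about 350 to 850 mm from the base axis. Payload 8.1 kg.
Tool frame: the origin (TCP) lies at the very end of the fingers, on their centre line; the grasp point (between the pads) lies 19 mm behind it (r.grip_point_offset is the distance from the TCP to the grasp point, in mm); z points along the fingers, y is the line along which they close (so a half turn about z gives the same grasp; the last joint's range is limited). The gripper opens to 85 mm and grips with 20 to 120 N. Pads are 22 mm wide; open, the fingers measure 114 mm over their backs; the gripper's body (76 mm by 85 mm) begins 54 mm behind the grasp point. The pads swing forward as they close: fully open they stand 13 mm farther back than shut.
Start: joints at [63.862, 7.471, 85.268, -0, 87.261, -4.893], TCP at [217.396, 559.236, 231.292] pointing down, gripper open.
Joint ranges: [-169.43, 169.43], [-51.17, 129.36], [1.28, 143.12], [-76.62, 256.62], [0, 156.53], [-152.29, 152.29]. Speed limits (degrees/s): [136.94, 136.94, 159.86, 180, 180, 180].

INTERFACE

Orientations are given as [roll, pitch, yaw] about the fixed x, y, z axes, in that order (R = Rz(yaw) Ry(pitch) Rx(roll)).
In Python, from bench import status, eyes, r gives the robot as it stands.
- The arm moves only by the shell command python3 -m handwheel 'ROWS' [FORCE]. ROWS is a JSON object whose one key "series" holds a list that holds one entry, the list of rows, each a list of 7 numbers: the shift along the tool's x, y, z in cm, then the turn, a rotation vector about the tool's x, y, z in rad, then the opening, from 0 (shut) to 1 (fully open). In form: {"series": [[[tx, ty, tz, rx, ry, rz, claw], ...]]}. A call has 1 to 12 rows; each row is the pose to reach, as a shift and turn from the pose commanded when the call began, along the tool's axes at that moment; what a row does not reach only later rows make up. A row lasts 1/8 s, in which the tool goes at most 62.5 mm and 10.7 degrees, less where a joint would pass 70% of its speed; a pose out of reach is approached as far as the arm can. A call with a gripper value outside its range is refused whole. The fingers move at their own pace and stop on an object; FORCE is the grip in N (left out, the last holds). Time passes only in rows, so rows that repeat a pose let the fingers close. It gives the time, the measured TCP pose, the force, the opening and the grip force at its end, in the units of the state.
- status.sense(): the state, without advancing time (a new reading comes with each control period).
- eyes.snapshot(name): name is "side" or "top" or "wrist"; returns a dict with "img" (384x512x3 uint8, red, green, blue), "mtx" (3x3 intrinsics, pixels), "k1" (the pictures are not rectified: a ray, as slopes to the right and down, at radius r is drawn at 1 + k1 r^2 times it, then the intrinsics apply), "R" (3x3) and "t" (3): a world point X has camera coordinates R X + t. Camera axes: x right, y down, z forward; pixel columns grow to the right and rows downward; lengths in mm; the calibration is good to about 2 mm. A picture is of the moment at which its call begins. There is no depth.
- r.hand_in(): hands the job in; it is judged then, once.
The state is a dict: "time": time; "joint_pos": joint angles; "qd": joint speeds; "joint_efforts": joint torques, N m; "tool_pos": TCP position; "tcp_rot": TCP orientation; "ft_force": force on the tool from outside, world axes, zero at the start; "wrist_torque": the same for the moment, N m; "finger_gap": finger opening in mm; "grip_force": force on a finger pad.
Only numpy, scipy, OpenCV 4.12 (cv2) and the standard library are available. Lean on these libraries where they do the work, as an engineer would, in place of code of your own. Each camera call takes 0.05 s, during which the arm holds its last target. There are 200 camera calls.

## Working session

There is one attempt and no reset: what is moved stays moved. The work goes in short steps, Python scripts to look and compute and a shell command to move; the robot and the scene stay as the last step left them, time stands still between calls to the robot, and variables do not carry over. Pictures are saved under pics/ and viewed, at most 14 in all, crops included, and the job is handed in when it is done.

```bash
ls; mkdir -p pics
python3 - <<'E'
from bench import status, eyes, r
import cv2
s=status.sense();print(s['time'],s['tool_pos'],s['tcp_rot'],s['finger_gap'])
for n in('top','side'):
    d=eyes.snapshot(n);cv2.imwrite(f'pics/{n}0.png',cv2.resize(d['img'][:,:,::-1],(800,600),interpolation=cv2.INTER_CUBIC));print(n,d['mtx'],d['k1'],d['R'],d['t'])
E
```

```text
pics
0.0 [217.15711539 558.73750095 230.24009973] [-1.79894731e+02 -8.67331676e-03  1.58756038e+02] 85.49436176290804
top [[389.15808798   0.         248.54015247]
 [  0.         389.15808798 191.64201752]
 [  0.           0.           1.        ]] -0.13493742828391259 [[-0.00401252 -0.99997391 -0.00600604]
 [-0.9870167   0.00492478 -0.16054215]
 [ 0.16056754  0.00528388 -0.98701071]] [ 49.36744041 524.35376778 900.62127001]
side [[404.93118374   0.         257.74114815]
 [  0.         404.93118374 190.52108301]
 [  0.           0.           1.        ]] -0.1270273344740086 [[ 0.96574427 -0.25910432 -0.01424645]
 [-0.17161349 -0.59653652 -0.78402359]
 [ 0.19464537  0.75961117 -0.62056752]] [-494.75819852  161.70614683 1148.18740881]
```

View pics/top0.png

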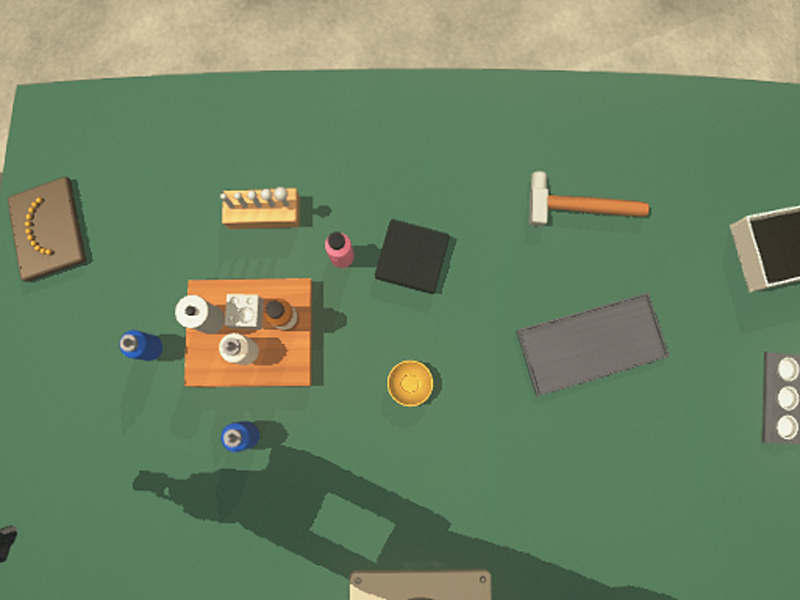

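View pics/side0.png

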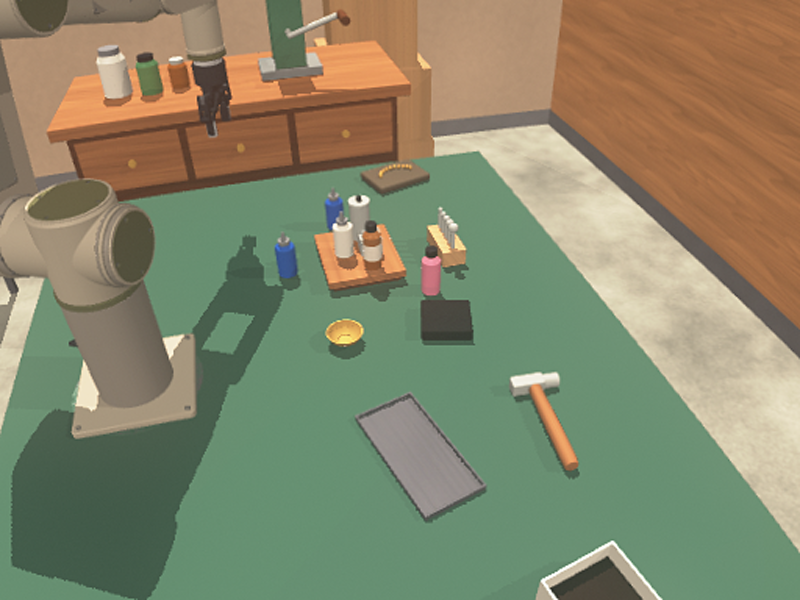

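The top view shows the riser at (185–312, 278–386), with the canister (193,311) at its left, the amber bottle (277,315) at its right and the spout bottle (235,348) in front. The rubber block is at (412,256) and the tray at (592,345). Decoys are two blue bottles and one pink one. I'll enlarge both regions.

```bash
cat > h.py <<'E'
from bench import status, eyes, r
import cv2, numpy as np
from scipy.spatial.transform import Rotation as Ro
def px2w(d,uv,z):
    "pixel(s) -> world point on plane z"
    uv=np.array(uv,float).reshape(-1,1,2)
    n=cv2.undistortPoints(uv,d['mtx'],np.array([d['k1'],0,0,0.]))[:,0]
    ray=np.c_[n,np.ones(len(n))]@d['R']; c=-d['R'].T@d['t']
    z=np.broadcast_to(z,len(ray))
    return c+ray*((z-c[2])/ray[:,2])[:,None]
def w2px(d,X):
    return cv2.projectPoints(np.array(X,float).reshape(-1,1,3),cv2.Rodrigues(np.array(d['R']))[0],np.array(d['t'],float),d['mtx'],np.array([d['k1'],0,0,0.]))[0][:,0]
def crop(d,x0,y0,x1,y1,s,fn):
    im=cv2.resize(d['img'][y0:y1,x0:x1,::-1],None,fx=s,fy=s,interpolation=cv2.INTER_CUBIC)
    cv2.imwrite('pics/'+fn,im)
def delta(tgt,yaw=None):
    "tool-frame shift (cm) and rotvec from measured pose to tgt with tool down, yaw deg"
    s=status.sense(); R0=Ro.from_euler('xyz',s['tcp_rot'],degrees=True)
    t=R0.inv().apply(np.array(tgt)-s['tool_pos'])/10
    rv=(R0.inv()*Ro.from_euler('xyz',[180,0,yaw],degrees=True)).as_rotvec() if yaw is not None else 0
    return np.round(t,2),np.round(rv,3)
E
python3 - <<'E'
from h import *
d=eyes.snapshot('top')
np.save('top.npy',d,allow_pickle=True)
crop(d,65,165,225,285,5,'c1.png')
crop(d,230,130,430,270,4,'c2.png')
d=eyes.snapshot('side');np.save('side.npy',d,allow_pickle=True)
crop(d,165,110,325,225,5,'c3.png')
E
```

```text
(no output)
```

View pics/c1.png

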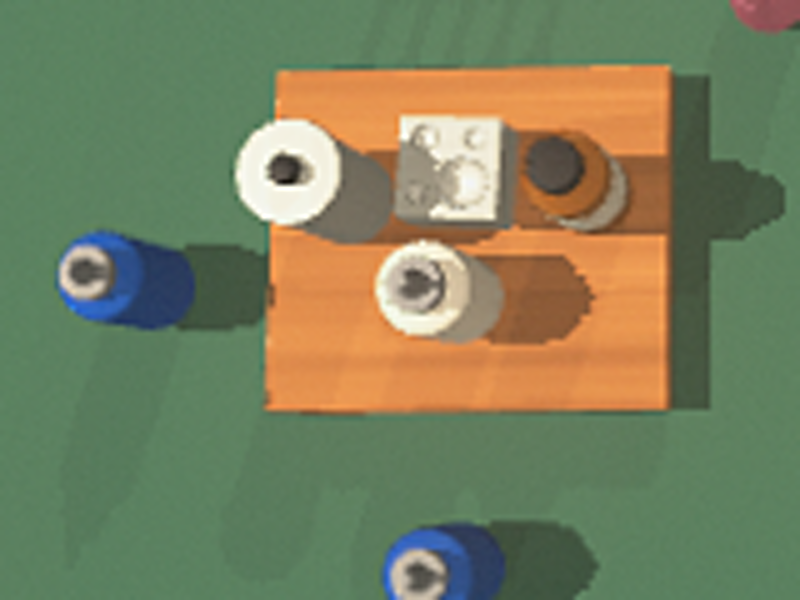

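View pics/c2.png

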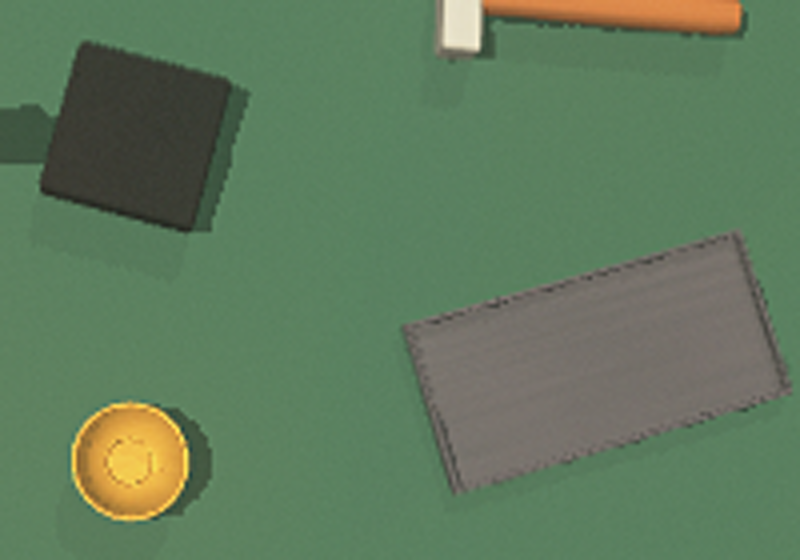

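View pics/c3.png

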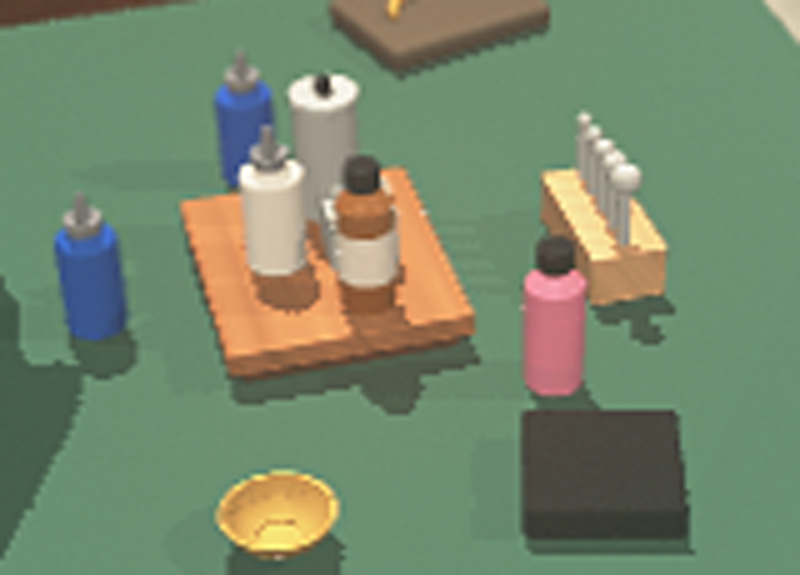

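```bash
cat > m.py <<'E'
from h import *
T=np.load('top.npy',allow_pickle=True).item();S=np.load('side.npy',allow_pickle=True).item()
f=lambda p,s,o:(np.array(p,float)+.5)/s-.5+np.array(o)
def P(n,d,p,s,o,z):
    w=px2w(d,f(p,s,o),z);print(n,np.round(w[:,:2],1).tolist())
    if len(w)==4:
        e=np.linalg.norm(np.roll(w,-1,0)-w,axis=1);v=w[1]-w[0];v2=w[2]-w[3];v=v+v2
        print('   c',w.mean(0).round(1),'edges',e.round(1),'ang01',np.degrees(np.arctan2(v[1],v[0])).round(2))
a=(5,[65,165]);b=(4,[230,130]);c=(5,[165,110])
print(-T['R'].T@T['t'],-S['R'].T@S['t'])
P('can lid',T,[(288,172)],*a,127);P('can knob',T,[(289,167)],*a,137)
P('amber cap',T,[(553,164)],*a,138);P('spout tip',T,[(414,284)],*a,138);P('spout sh',T,[(423,289)],*a,102)
P('dome',T,[(400,116),(501,118),(499,221),(397,218)],*a,72)
P('riser',T,[(276,72),(670,66),(669,410),(264,411)],*a,30)
P('rubber',T,[(84,42),(231,80),(191,230),(42,190)],*b,25)
P('tray',T,[(404,326),(738,232),(790,392),(457,493)],*b,10)
P('blue caps(tip)',T,[(85,270),(418,577)],*a,108)
P('dish',T,[(130,462)],*b,26)
P('S amber cap',S,[(361,163)],*c,138);P('S spout',S,[(266,128)],*c,138);P('S knob',S,[(322,77)],*c,137);P('S lid',S,[(323,92)],*c,127)
P('S pink cap',S,[(555,244)],*c,108)
E
python3 m.py
```

```text
[373.13346821  42.02504965 973.40022605] [ 282.07148448 -903.9063456   832.26070116]
can lid [[495.6, 328.9]]
can knob [[496.4, 325.1]]
amber cap [[497.1, 206.6]]
spout tip [[444.6, 266.6]]
spout sh [[445.4, 272.0]]
dome [[530.3, 294.0], [529.0, 245.1], [479.9, 244.6], [481.4, 293.6]]
   c [505.2 269.3  72. ] edges [48.8 49.1 48.9 48.8] ang01 -91.61
riser [[560.4, 370.5], [562.0, 170.7], [392.8, 168.7], [391.3, 369.0]]
   c [476.6 269.7  30. ] edges [199.8 169.2 200.3 169.1] ang01 -89.56
rubber [[659.4, 41.3], [634.2, -51.2], [538.4, -24.3], [564.1, 67.9]]
   c [599.    8.4  25. ] edges [95.8 99.5 95.7 99. ] ang01 -105.42
tray [[479.5, -157.9], [538.2, -378.8], [434.9, -406.6], [375.4, -187.7]]
   c [ 457.  -282.7   10. ] edges [228.5 107.  226.8 108.2] ang01 -74.96
blue caps(tip) [[453.1, 430.0], [317.1, 269.3]]
dish [[396.0, 14.8]]
S amber cap [[500.0, 210.4]]
S spout [[448.4, 272.6]]
S knob [[499.2, 332.1]]
S lid [[498.6, 328.6]]
S pink cap [[607.2, 126.9]]
```

```bash
python3 -c "
from h import *
print(delta([446.5,270.5,250],180))"
```

```text
(array([-31.82, -18.58,  -1.92]), array([-0.001, -0.   , -0.371]))
```

```bash
python3 -m handwheel '{"series": [[[-31.82,-18.58,-1.92,0,0,-0.371,1],[-31.82,-18.58,-1.92,0,0,-0.371,1],[-31.82,-18.58,-1.92,0,0,-0.371,1],[-31.82,-18.58,-1.92,0,0,-0.371,1],[-31.82,-18.58,-1.92,0,0,-0.371,1],[-31.82,-18.58,-1.92,0,0,-0.371,1],[-31.82,-18.58,-1.92,0,0,-0.371,1],[-31.82,-18.58,-1.92,0,0,-0.371,1],[-31.82,-18.58,-1.92,0,0,-0.371,1]]]}' 60
python3 - <<'E'
from h import *
s=status.sense();print(s['time'],s['tool_pos'],s['tcp_rot'])
d=eyes.snapshot('wrist');np.save('w1.npy',d,allow_pickle=True);crop(d,0,0,512,384,1.5625,'w1.png')
print(-d['R'].T@d['t'])
E
```

```text
time: 1.32
tool_pos: [445.8, 271.8, 250.3]
tcp_rot: [180.0, -0.0, -179.9]
ft_force: [-0.7, -0.4, 0.6]
finger_gap: 85.4
grip_force: 0.0
1.325 [445.77367389 271.84351182 250.25586967] [ 1.79993334e+02 -3.39294460e-02 -1.79890004e+02]
[379.60493553 271.35480985 392.65366247]
```

View pics/w1.png

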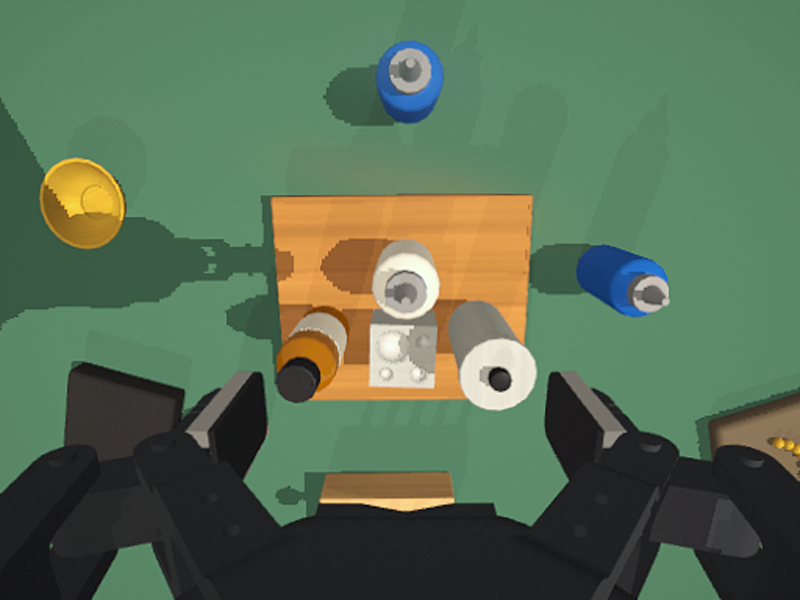

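The wrist view shows the spout shoulder at (405,285), the amber cap at (298,381), the canister lid at (498,374), and the riser corners at (272,196), (532,195).

```bash
cat > m2.py <<'E'
from m import *
print('-----');W=np.load('w1.npy',allow_pickle=True).item()
a=(1.5625,[0,0])
P('spout sh',W,[(405,285)],*a,102);P('amber',W,[(298,381)],*a,138);P('lid',W,[(498,374)],*a,127);P('knob',W,[(500,379)],*a,137)
P('dome far corners',W,[(369,388),(435,388)],*a,72);P('dome mid y',W,[(402,350)],*a,72)
P('riser',W,[(272,196),(532,195)],*a,30)
c=(5,[165,110])
P('S riser L,near,right',S,[(181,203),(232,360),(474,318)],*c,30)
E
python3 m2.py | sed -n '/-----/,$p'
python3 -c "
from h import *
print(delta([446,270.8,70],180))"
```

```text
-----
spout sh [[446.6, 270.9]]
amber [[496.5, 207.8]]
lid [[496.6, 327.9]]
knob [[495.4, 327.1]]
dome far corners [[532.2, 244.1], [532.1, 293.2]]
dome mid y [[501.9, 268.7]]
riser [[393.9, 169.7], [393.0, 367.0]]
S riser L,near,right [[394.2, 367.1], [397.8, 166.6], [563.5, 167.5]]
(array([-0.03, -0.12, 18.03]), array([ 0.   , -0.   ,  0.002]))
```

```bash
python3 -m handwheel '{"series": [[[0,0,6,0,0,0,1],[0,0,12,0,0,0,1],[0,0,16,0,0,0,1],[0,0,17.8,0,0,0,1],[0,0,17.8,0,0,0,1],[0,0,17.8,0,0,0,0],[0,0,17.8,0,0,0,0],[0,0,17.8,0,0,0,0],[0,0,17.8,0,0,0,0],[0,0,17.8,0,0,0,0]]]}' 50
```

```text
time: 2.62
tool_pos: [448.0, 271.5, 74.7]
tcp_rot: [179.9, 0.2, -180.0]
ft_force: [-1.3, -1.3, 6.6]
finger_gap: 42.4
grip_force: 50.5
```

```bash
cat > trk.py <<'E'
from h import *
LOG=[[-31.82,-18.58,-1.92,0,0,-0.371],[0,0,17.8,0,0,0],[0,0,-12,0,0,0]]  # final row of each call
p=np.array([217.396,559.236,231.292]);R=Ro.from_euler('xyz',[180,0,158.755],degrees=True)
import json,os
if os.path.exists('log.json'): LOG+=json.load(open('log.json'))
for l in LOG:
    p=p+10*R.apply(l[:3]); R=R*Ro.from_rotvec(l[3:])
def add(*rows):
    L=json.load(open('log.json')) if os.path.exists('log.json') else []
    json.dump(L+[list(x) for x in rows],open('log.json','w'))
def to(tgt,yaw):
    t=R.inv().apply(np.array(tgt)-p)/10
    rv=(R.inv()*Ro.from_euler('xyz',[180,0,yaw],degrees=True)).as_rotvec()
    s=status.sense()
    print('cmd',p.round(1),R.as_euler('xyz',degrees=True).round(1),'meas',s['tool_pos'].round(1),s['tcp_rot'].round(1))
    print('row',t.round(2),rv.round(3))
E
python3 -m handwheel '{"series": [[[0,0,-3,0,0,0,0],[0,0,-8,0,0,0,0],[0,0,-12,0,0,0,0],[0,0,-12,0,0,0,0]]]}'
python3 -c "
from trk import *
to([474.6,-348.7,192],105)
to([457,-283,192],105)"
```

```text
time: 3.12
tool_pos: [449.3, 271.9, 197.7]
tcp_rot: [179.8, 0.5, 180.0]
ft_force: [0.3, -0.3, -1.5]
finger_gap: 42.2
grip_force: 51.4
cmd [446.6 270.8 192.5] [ 180.    0. -180.] meas [449.3 271.9 197.7] [179.8   0.5 180. ]
row [-2.780e+00 -6.195e+01  5.000e-02] [ 0.    -0.     1.309]
cmd [446.6 270.8 192.5] [ 180.    0. -180.] meas [449.3 271.9 197.7] [179.8   0.5 180. ]
row [-1.020e+00 -5.538e+01  5.000e-02] [ 0.    -0.     1.309]
```

```bash
python3 -m handwheel '{"series": [[[-0.1,-3,0,0,0,0.1,0],[-0.4,-8,0,0,0,0.22,0],[-0.6,-13.5,0,0,0,0.36,0],[-0.9,-19.5,0,0,0,0.5,0],[-1.2,-25.5,0,0,0,0.65,0],[-1.4,-31.5,0,0,0,0.8,0],[-1.7,-37.5,0,0,0,0.95,0],[-2,-43.5,0,0,0,1.1,0],[-2.3,-49.5,0,0,0,1.25,0],[-2.5,-55.5,0,0,0,1.309,0],[-2.7,-60,0,0,0,1.309,0],[-2.78,-61.95,0,0,0,1.309,0]]]}'
python3 -m handwheel '{"series": [[[0,0,0,0,0,0,0],[0,0,0,0,0,0,0]]]}'
python3 -c "
from trk import *
add([-2.78,-61.95,0,0,0,1.309])
s=status.sense();print(s['tool_pos'],s['tcp_rot'],s['ft_force'],s['joint_pos'])
d=eyes.snapshot('wrist');crop(d,0,0,512,384,1.2,'w2.png')"; python3 -c "
from trk import *
to([474.6,-348.7,46],105)"
```

```text
time: 4.62
tool_pos: [473.5, -350.8, 191.0]
tcp_rot: [-179.9, -0.1, 104.9]
ft_force: [0.6, 0.1, -1.3]
finger_gap: 41.9
grip_force: 51.4
time: 4.88
tool_pos: [474.6, -347.4, 192.0]
tcp_rot: [-180.0, -0.1, 105.1]
ft_force: [0.3, 0.2, -1.6]
finger_gap: 42.2
grip_force: 51.4
[ 474.55957777 -347.38848367  191.97960078] [-1.79982073e+02 -7.23386523e-02  1.05055856e+02] [ 0.30903643  0.22608238 -1.61384673] [-4.12150306e+01  6.90177917e+00  9.00096896e+01  2.54387266e-02
  8.31586484e+01 -5.62739441e+01]
cmd [ 474.6 -348.7  192.5] [180.   0. 105.] meas [ 474.7 -347.3  192.2] [-180.    -0.   105.1]
row [ 0.    0.   14.65] [-0. -0.  0.]
```

View pics/w2.png

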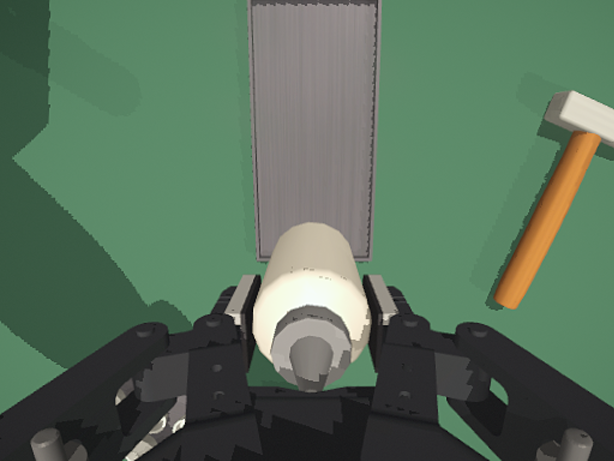

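The bottle hangs upright and centred across the tray, whose end wall is at row 258. I'll check that wall's position before lowering.

```bash
python3 -c "
from h import *
d=eyes.snapshot('wrist')
print(px2w(d,[[260/1.2,258/1.2],[368/1.2,260/1.2],[313/1.2,259/1.2]],10))"
```

```text
[[ 439.38643893 -406.40384904   10.        ]
 [ 539.13771908 -381.69801871   10.        ]
 [ 488.28213946 -394.26962997   10.        ]]
```

```bash
python3 -m handwheel '{"series": [[[0,0,4,0,0,0,0],[0,0,9,0,0,0,0],[0,0,12.5,0,0,0,0],[0,0,14,0,0,0,0],[0,0,14.5,0,0,0,0],[0,0,14.6,0,0,0,0],[0,0,14.6,0,0,0,0]]]}'
```

```text
time: 5.85
tool_pos: [475.6, -349.5, 48.1]
tcp_rot: [179.9, 0.1, 105.0]
ft_force: [0.3, 0.4, -0.7]
finger_gap: 42.6
grip_force: 51.4
```

```bash
python3 -m handwheel '{"series": [[[0,0,0.1,0,0,0,0],[0,0,0.1,0,0,0,0],[0,0,0.1,0,0,0,0]]]}'
```

```text
time: 6.22
tool_pos: [475.6, -349.7, 47.7]
tcp_rot: [179.9, 0.1, 105.0]
ft_force: [-2.1, 1.3, 7.1]
finger_gap: 42.3
grip_force: 52.3
```

```bash
python3 -m handwheel '{"series": [[[0,0,0,0,0,0,0.7],[0,0,0,0,0,0,1],[0,0,0,0,0,0,1],[0,0,0,0,0,0,1],[0,0,-5,0,0,0,1],[0,0,-11,0,0,0,1],[0,0,-14.7,0,0,0,1]]]}'
python3 -c "
import trk
trk.add([0,0,14.7,0,0,0],[0,0,-14.7,0,0,0])"; python3 -c "
from trk import *
to([497.8,208,192],90)"
```

```text
time: 7.1
tool_pos: [475.4, -349.4, 196.1]
tcp_rot: [179.9, 0.2, 105.0]
ft_force: [0.8, 0.5, -0.4]
finger_gap: 85.5
grip_force: 0.0
cmd [ 474.6 -348.7  192.5] [180.   0. 105.] meas [ 475.4 -349.4  196.1] [179.9   0.2 105. ]
row [5.317e+01 1.666e+01 5.000e-02] [-0.    -0.     0.262]
```

```bash
python3 -m handwheel '{"series": [[[5,1.6,0,0,0,0.05,1],[11,3.4,0,0,0,0.1,1],[17,5.3,0,0,0,0.15,1],[23,7.2,0,0,0,0.2,1],[29,9.1,0,0,0,0.262,1],[35,11,0,0,0,0.262,1],[41,12.8,0,0,0,0.262,1],[47,14.7,0,0,0,0.262,1],[51.5,16.1,0,0,0,0.262,1],[53.17,16.66,0,0,0,0.262,1],[53.17,16.66,0,0,0,0.262,1],[53.17,16.66,0,0,0,0.262,1]]]}'
python3 -c "
import trk
trk.add([53.17,16.66,0,0,0,0.262])
from h import *
d=eyes.snapshot('wrist');crop(d,0,0,512,384,1.2,'w3.png');np.save('w3.npy',d,allow_pickle=True)
d=eyes.snapshot('top');crop(d,60,160,320,290,3,'t3.png')"; python3 -c "
from trk import *
to([497.8,208,72],90)"
```

```text
time: 8.6
tool_pos: [497.9, 206.7, 192.4]
tcp_rot: [-180.0, 0.0, 89.9]
ft_force: [-0.1, -0.3, 0.1]
finger_gap: 85.6
grip_force: 0.0
cmd [497.8 208.  192.5] [180.  -0.  90.] meas [498.  206.5 192.5] [-180.     0.    89.9]
row [ 0.    0.   12.05] [-0. -0.  0.]
```

View pics/w3.png

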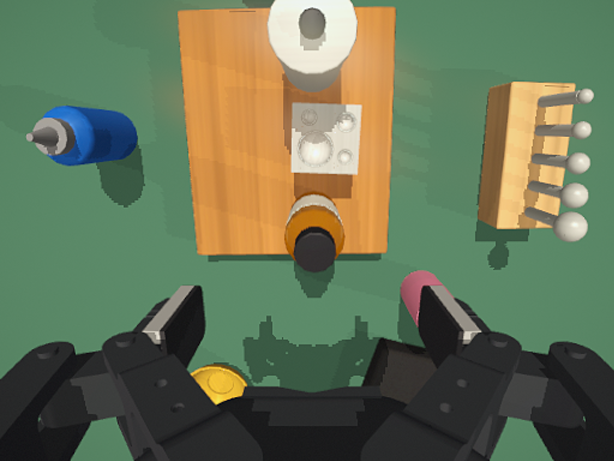

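The amber cap is at (315,249), the dome's top corners are (292,104), (361,104), (359,174), (291,173), and the pink bottle is clear of the fingers.

```bash
python3 -c "
from h import *
d=np.load('w3.npy',allow_pickle=True).item()
g=lambda p,z:print(px2w(d,(np.array(p)+.5)/1.2-.5,z).round(1)[:,:2].tolist())
g([(315,249)],138);g([(292,104),(361,104),(359,174),(291,173)],72)
g([(312,33)],127)
g([(202,255),(387,252)],30)"
python3 -m handwheel '{"series": [[[0,0,6,0,0,0,1],[0,0,10,0,0,0,1],[0,0,12,0,0,0,1],[0,0,12,0,0,0,1],[0,0,12,0,0,0,0],[0,0,12,0,0,0,0],[0,0,12,0,0,0,0],[0,0,12,0,0,0,0],[0,0,12,0,0,0,0]]]}'
```

```text
[[499.3, 208.6]]
[[483.9, 292.6], [531.8, 292.7], [531.7, 244.2], [482.6, 244.9]]
[[497.7, 324.5]]
[[399.3, 168.2], [564.4, 170.8]]
time: 9.82
tool_pos: [499.0, 208.3, 74.2]
tcp_rot: [179.8, -0.0, 90.0]
ft_force: [0.1, 0.3, 6.5]
finger_gap: 38.9
grip_force: 50.0
```

```bash
python3 -m handwheel '{"series": [[[0,0,-3,0,0,0,0],[0,0,-8,0,0,0,0],[0,0,-12,0,0,0,0],[0,0,-12,0,0,0,0]]]}'
python3 -c "
import trk
trk.add([0,0,12,0,0,0],[0,0,-12,0,0,0])"; python3 -c "
from trk import *
to([457,-283,192.5],105)"
```

```text
time: 10.32
tool_pos: [500.2, 208.8, 197.2]
tcp_rot: [179.6, -0.1, 90.0]
ft_force: [0.4, -0.1, -1.1]
finger_gap: 38.6
grip_force: 50.9
cmd [497.8 208.  192.5] [180.  -0.  90.] meas [500.2 208.8 197.2] [ 1.796e+02 -1.000e-01  9.000e+01]
row [-49.1   -4.08  -0.  ] [-0.    -0.    -0.262]
```

```bash
python3 -m handwheel '{"series": [[[-4,-0.3,0,0,0,-0.03,0],[-9.5,-0.8,0,0,0,-0.07,0],[-15.5,-1.3,0,0,0,-0.11,0],[-21.5,-1.8,0,0,0,-0.15,0],[-27.5,-2.3,0,0,0,-0.19,0],[-33.5,-2.8,0,0,0,-0.23,0],[-39.5,-3.3,0,0,0,-0.262,0],[-45,-3.8,0,0,0,-0.262,0],[-48.3,-4,0,0,0,-0.262,0],[-49.1,-4.08,0,0,0,-0.262,0],[-49.1,-4.08,0,0,0,-0.262,0],[-49.1,-4.08,0,0,0,-0.262,0]]]}'
python3 -m handwheel '{"series": [[[0,0,4,0,0,0,0],[0,0,9,0,0,0,0],[0,0,12.5,0,0,0,0],[0,0,14,0,0,0,0],[0,0,14.5,0,0,0,0],[0,0,14.6,0,0,0,0],[0,0,14.7,0,0,0,0],[0,0,14.7,0,0,0,0],[0,0,14.7,0,0,0,0]]]}'
```

```text
time: 11.82
tool_pos: [457.0, -281.7, 192.0]
tcp_rot: [-180.0, -0.1, 105.1]
ft_force: [0.8, -0.2, -1.3]
finger_gap: 38.7
grip_force: 50.9
time: 12.95
tool_pos: [458.2, -283.9, 47.2]
tcp_rot: [179.9, 0.1, 105.0]
ft_force: [0.0, -0.4, 6.5]
finger_gap: 38.5
grip_force: 51.5
```

```bash
python3 -m handwheel '{"series": [[[0,0,0,0,0,0,0.7],[0,0,0,0,0,0,1],[0,0,0,0,0,0,1],[0,0,0,0,0,0,1],[0,0,-5,0,0,0,1],[0,0,-11,0,0,0,1],[0,0,-14.7,0,0,0,1]]]}'
python3 -c "
import trk
trk.add([-49.1,-4.08,0,0,0,-.262],[0,0,14.7,0,0,0],[0,0,-14.7,0,0,0])"; python3 -c "
from trk import *
to([497.2,328.2,192.5],90)"
```

```text
time: 13.82
tool_pos: [457.8, -283.6, 195.9]
tcp_rot: [179.9, 0.2, 105.0]
ft_force: [1.6, -0.6, -0.1]
finger_gap: 85.4
grip_force: 0.0
cmd [ 457.  -283.   192.5] [180.   0. 105.] meas [ 457.8 -283.6  195.9] [179.9   0.2 105. ]
row [57.99 19.72 -0.  ] [-0.    -0.     0.262]
```

```bash
python3 -m handwheel '{"series": [[[5,1.7,0,0,0,0.05,1],[10.8,3.7,0,0,0,0.1,1],[16.6,5.6,0,0,0,0.15,1],[22.4,7.6,0,0,0,0.2,1],[28.2,9.6,0,0,0,0.262,1],[34,11.5,0,0,0,0.262,1],[39.8,13.5,0,0,0,0.262,1],[45.6,15.5,0,0,0,0.262,1],[51.4,17.5,0,0,0,0.262,1],[56,19,0,0,0,0.262,1],[57.99,19.72,0,0,0,0.262,1],[57.99,19.72,0,0,0,0.262,1]]]}'
python3 -c "
import trk
trk.add([57.99,19.72,0,0,0,0.262])
from h import *
d=eyes.snapshot('wrist');crop(d,0,0,512,384,1.2,'w4.png');np.save('w4.npy',d,allow_pickle=True)"
```

```text
time: 15.32
tool_pos: [497.0, 328.9, 192.1]
tcp_rot: [-180.0, 0.0, 90.1]
ft_force: [-0.3, -0.7, -0.2]
finger_gap: 85.5
grip_force: 0.0
```

View pics/w4.png

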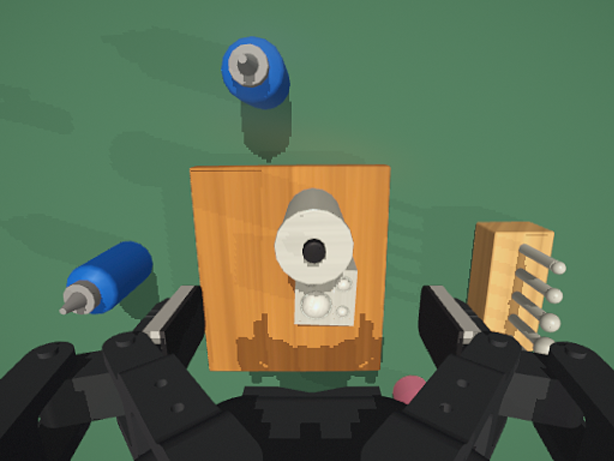

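The canister lid is at (314,239) with its knob at (314,250), between the open fingers. Now I'll check that point and grasp.

```bash
python3 -c "
from h import *
d=np.load('w4.npy',allow_pickle=True).item()
g=lambda p,z:print(px2w(d,(np.array(p)+.5)/1.2-.5,z).round(1)[:,:2].tolist())
g([(314,239)],127);g([(314,250)],137);g([(355,325),(295,325)],72)"
python3 -m handwheel '{"series": [[[0,0,6,0,0,0,1],[0,0,10,0,0,0,1],[0,0,12,0,0,0,1],[0,0,12,0,0,0,1],[0,0,12,0,0,0,0],[0,0,12,0,0,0,0],[0,0,12,0,0,0,0],[0,0,12,0,0,0,0],[0,0,12,0,0,0,0]]]}'
```

```text
[[497.8, 333.6]]
[[497.8, 329.9]]
[[531.9, 244.7], [483.1, 244.7]]
time: 16.5
tool_pos: [498.5, 328.9, 74.9]
tcp_rot: [179.8, -0.1, 90.0]
ft_force: [-1.1, -1.8, 6.5]
finger_gap: 45.3
grip_force: 49.5
```

```bash
python3 -m handwheel '{"series": [[[0,0,-3,0,0,0,0],[0,0,-8,0,0,0,0],[0,0,-12,0,0,0,0],[0,0,-12,0,0,0,0]]]}'
python3 -c "
import trk
trk.add([0,0,12,0,0,0],[0,0,-12,0,0,0])"; python3 -c "
from trk import *
to([439.4,-217.3,192.5],105)"
```

```text
time: 17.0
tool_pos: [499.7, 329.6, 198.0]
tcp_rot: [179.5, -0.2, 90.0]
ft_force: [0.4, 0.0, -1.4]
finger_gap: 45.3
grip_force: 50.6
cmd [497.2 328.2 192.5] [180.  -0.  90.] meas [499.7 329.6 198. ] [179.5  -0.2  90. ]
row [-54.55  -5.78  -0.  ] [-0.    -0.    -0.262]
```

```bash
python3 -m handwheel '{"series": [[[-4,-0.4,0,0,0,-0.03,0],[-9.5,-1,0,0,0,-0.07,0],[-15.5,-1.6,0,0,0,-0.11,0],[-21.5,-2.3,0,0,0,-0.15,0],[-27.5,-2.9,0,0,0,-0.19,0],[-33.5,-3.5,0,0,0,-0.23,0],[-39.5,-4.2,0,0,0,-0.262,0],[-45.5,-4.8,0,0,0,-0.262,0],[-51,-5.4,0,0,0,-0.262,0],[-54.55,-5.78,0,0,0,-0.262,0],[-54.55,-5.78,0,0,0,-0.262,0],[-54.55,-5.78,0,0,0,-0.262,0]]]}'
python3 -m handwheel '{"series": [[[0,0,4,0,0,0,0],[0,0,9,0,0,0,0],[0,0,12.5,0,0,0,0],[0,0,14,0,0,0,0],[0,0,14.5,0,0,0,0],[0,0,14.6,0,0,0,0],[0,0,14.7,0,0,0,0],[0,0,14.7,0,0,0,0],[0,0,14.7,0,0,0,0]]]}'
```

```text
time: 18.5
tool_pos: [439.0, -216.6, 191.4]
tcp_rot: [-179.9, -0.1, 105.0]
ft_force: [0.4, 0.1, -2.5]
finger_gap: 45.1
grip_force: 50.7
time: 19.62
tool_pos: [440.8, -217.8, 47.8]
tcp_rot: [179.9, 0.1, 105.0]
ft_force: [-4.8, 2.3, 9.9]
finger_gap: 45.3
grip_force: 51.6
```

```bash
python3 -m handwheel '{"series": [[[0,0,0,0,0,0,0.7],[0,0,0,0,0,0,1],[0,0,0,0,0,0,1],[0,0,0,0,0,0,1],[0,0,-5,0,0,0,1],[0,0,-11,0,0,0,1],[0,0,-14.7,0,0,0,1]]]}'
python3 -c "
import trk
trk.add([-54.55,-5.78,0,0,0,-.262],[0,0,14.7,0,0,0],[0,0,-14.7,0,0,0])"; python3 -c "
from trk import *
to([507,268.8,160],88.5)
to([507,268.8,160],178.5)"
```

```text
time: 20.5
tool_pos: [440.3, -217.9, 195.8]
tcp_rot: [179.9, 0.1, 105.0]
ft_force: [0.2, -0.2, 0.2]
finger_gap: 85.6
grip_force: 0.0
cmd [ 439.4 -217.3  192.5] [180.   0. 105.] meas [ 440.3 -217.9  195.8] [1.799e+02 1.000e-01 1.050e+02]
row [45.2  19.12  3.25] [-0.    -0.     0.288]
cmd [ 439.4 -217.3  192.5] [180.   0. 105.] meas [ 440.3 -217.9  195.8] [1.799e+02 1.000e-01 1.050e+02]
row [45.2  19.12  3.25] [ 0.     0.    -1.283]
```

```bash
python3 -m handwheel '{"series": [[[5,2.1,0,0,0,0.05,1],[10.5,4.4,0,0,0,0.1,1],[16,6.8,0,0,0,0.15,1],[21.5,9.1,0,0,0,0.2,1],[27,11.4,0,0,0,0.25,1],[32.5,13.7,1,0,0,0.279,1],[38,16.1,2,0,0,0.279,1],[43,18.2,3,0,0,0.279,1],[45.2,19.12,3.25,0,0,0.279,1],[45.2,19.12,3.25,0,0,0.279,1],[45.2,19.12,3.25,0,0,0.279,1]]]}'
python3 -c "
import trk
trk.add([45.2,19.12,3.25,0,0,0.279])
from h import *
d=eyes.snapshot('wrist');crop(d,130,130,400,300,2.5,'w5.png');np.save('w5.npy',d,allow_pickle=True)
d=eyes.snapshot('side');np.save('s5.npy',d,allow_pickle=True);crop(d,200,230,330,345,5,'s5.png')"
```

```text
time: 21.88
tool_pos: [507.0, 268.1, 159.9]
tcp_rot: [-180.0, 0.0, 89.0]
ft_force: [0.5, -0.1, -0.4]
finger_gap: 85.4
grip_force: 0.0
```

View pics/w5.png

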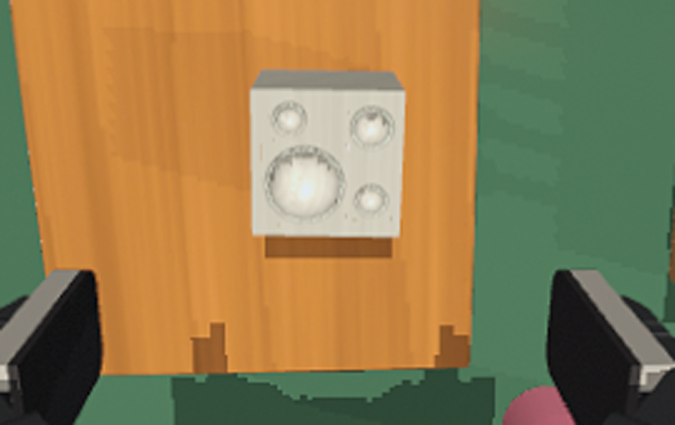

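View pics/s5.png

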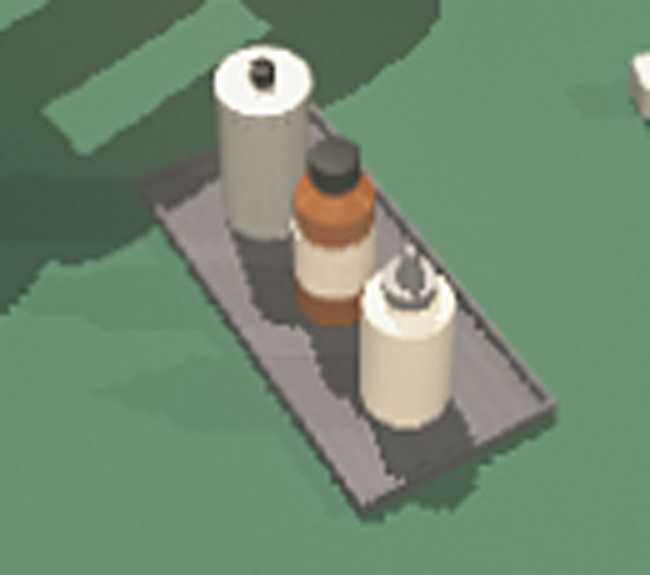

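All three vessels stand upright in the tray. The dome's top corners in the wrist crop are (252,90), (405,90), (400,236), (252,235).

```bash
python3 -c "
from h import *
d=np.load('w5.npy',allow_pickle=True).item()
w=px2w(d,(np.array([(252,90),(405,90),(400,236),(252,235)])+.5)/2.5-.5+130,72);print(w.round(1)[:,:2].tolist(),w.mean(0))"
python3 -m handwheel '{"series": [[[0,0,5,0,0,0,1],[0,0,10,0,0,0,1],[0,0,12.3,0,0,0,1],[0,0,12.3,0,0,0,1],[0,0,12.3,0,0,0,0],[0,0,12.3,0,0,0,0],[0,0,12.3,0,0,0,0],[0,0,12.3,0,0,0,0],[0,0,12.3,0,0,0,0],[0,0,12.3,0,0,0,0]]]}' 100
```

```text
[[484.4, 293.5], [531.8, 292.6], [530.6, 244.5], [482.4, 245.7]] [507.28457951 269.06989753  72.        ]
time: 23.22
tool_pos: [508.8, 269.4, 39.4]
tcp_rot: [179.8, -0.1, 89.0]
ft_force: [-0.6, -1.5, 7.5]
finger_gap: 46.6
grip_force: 105.1
```

```bash
python3 -m handwheel '{"series": [[[0,0,-3,0,0,0,0],[0,0,-8,0,0,0,0],[0,0,-12,0,0,0,0],[0,0,-12,0,0,0,0],[0,0,-12,0,0,0,0]]]}'
python3 - <<'E'
import trk
trk.add([0,0,12.3,0,0,0],[0,0,-12,0,0,0])
from m import *
P('S rubber',S,[(522,412),(678,410),(687,513),(525,515)],*c,25)
E
python3 -c "
from trk import *
to([599.5,9,157],74.6)"
```

```text
time: 23.85
tool_pos: [505.8, 268.3, 154.8]
tcp_rot: [-179.8, 0.1, 89.0]
ft_force: [-0.3, -0.5, -7.9]
finger_gap: 46.8
grip_force: 105.4
[373.13346821  42.02504965 973.40022605] [ 282.07148448 -903.9063456   832.26070116]
can lid [[495.6, 328.9]]
can knob [[496.4, 325.1]]
amber cap [[497.1, 206.6]]
spout tip [[444.6, 266.6]]
spout sh [[445.4, 272.0]]
dome [[530.3, 294.0], [529.0, 245.1], [479.9, 244.6], [481.4, 293.6]]
   c [505.2 269.3  72. ] edges [48.8 49.1 48.9 48.8] ang01 -91.61
riser [[560.4, 370.5], [562.0, 170.7], [392.8, 168.7], [391.3, 369.0]]
   c [476.6 269.7  30. ] edges [199.8 169.2 200.3 169.1] ang01 -89.56
rubber [[659.4, 41.3], [634.2, -51.2], [538.4, -24.3], [564.1, 67.9]]
   c [599.    8.4  25. ] edges [95.8 99.5 95.7 99. ] ang01 -105.42
tray [[479.5, -157.9], [538.2, -378.8], [434.9, -406.6], [375.4, -187.7]]
   c [ 457.  -282.7   10. ] edges [228.5 107.  226.8 108.2] ang01 -74.96
blue caps(tip) [[453.1, 430.0], [317.1, 269.3]]
dish [[396.0, 14.8]]
S amber cap [[500.0, 210.4]]
S spout [[448.4, 272.6]]
S knob [[499.2, 332.1]]
S lid [[498.6, 328.6]]
S pink cap [[607.2, 126.9]]
S rubber [[567.9, 66.9], [664.4, 41.3], [636.0, -54.0], [541.8, -28.9]]
   c [602.5   6.3  25. ] edges [99.8 99.5 97.5 99.3] ang01 -14.91
cmd [507.  268.8 157. ] [180.  -0.  89.] meas [505.8 268.3 154.8] [-1.798e+02  1.000e-01  8.900e+01]
row [-25.82   9.69  -0.  ] [-0.    -0.     0.252]
```

```bash
python3 -m handwheel '{"series": [[[-3,1.1,0,0,0,0.03,0],[-7.5,2.8,0,0,0,0.07,0],[-12.5,4.7,0,0,0,0.12,0],[-17.5,6.6,0,0,0,0.17,0],[-22,8.3,0,0,0,0.22,0],[-25,9.5,0,0,0,0.247,0],[-25.96,9.83,0,0,0,0.247,0],[-25.96,9.83,0,0,0,0.247,0],[-25.96,9.83,0,0,0,0.247,0],[-25.96,9.83,0,0,0,0.247,0]]]}'
python3 -c "
import trk
trk.add([-25.96,9.83,0,0,0,0.247])"
python3 -m handwheel '{"series": [[[0,0,4,0,0,0,0],[0,0,8,0,0,0,0],[0,0,11,0,0,0,0],[0,0,12,0,0,0,0],[0,0,12.3,0,0,0,0],[0,0,12.3,0,0,0,0],[0,0,12.3,0,0,0,0]]]}'
```

```text
time: 25.1
tool_pos: [600.5, 8.7, 156.7]
tcp_rot: [-180.0, -0.0, 75.0]
ft_force: [-0.2, 0.4, -5.8]
finger_gap: 46.6
grip_force: 105.3
time: 25.98
tool_pos: [601.9, 7.6, 35.2]
tcp_rot: [179.9, -0.0, 74.9]
ft_force: [0.3, 0.2, -6.3]
finger_gap: 46.6
grip_force: 105.1
```

```bash
python3 -m handwheel '{"series": [[[0,0,0.1,0,0,0,0],[0,0,0.2,0,0,0,0],[0,0,0.2,0,0,0,0],[0,0,0.2,0,0,0,0]]]}'
```

```text
time: 26.48
tool_pos: [601.8, 7.5, 34.5]
tcp_rot: [179.9, -0.0, 74.9]
ft_force: [-6.9, -0.1, 10.0]
finger_gap: 46.7
grip_force: 107.5
```

```bash
python3 -m handwheel '{"series": [[[0,0,0,0,0,0,0.7],[0,0,0,0,0,0,1],[0,0,0,0,0,0,1],[0,0,0,0,0,0,1],[0,0,-5,0,0,0,1],[0,0,-11,0,0,0,1],[0,0,-16,0,0,0,1],[0,0,-16,0,0,0,1],[0,0,-16,0,0,0,1]]]}' 50
python3 -c "
import trk
trk.add([0,0,12.5,0,0,0],[0,0,-16,0,0,0])
from h import *
d=eyes.snapshot('wrist');crop(d,60,60,450,330,2,'w6.png');np.save('w6.npy',d,allow_pickle=True)"
python3 -c "
from trk import *
to([439.4,-217.3,192.5],105)"
```

```text
time: 27.6
tool_pos: [600.8, 7.5, 191.6]
tcp_rot: [-180.0, 0.0, 74.9]
ft_force: [0.3, 0.4, -0.8]
finger_gap: 85.4
grip_force: 0.0
cmd [600.9   7.5 192. ] [180.    0.   74.9] meas [600.1   7.6 190.4] [-179.9    0.    74.9]
row [-25.92  -9.72  -0.05] [-0.    -0.    -0.526]
```

View pics/w6.png

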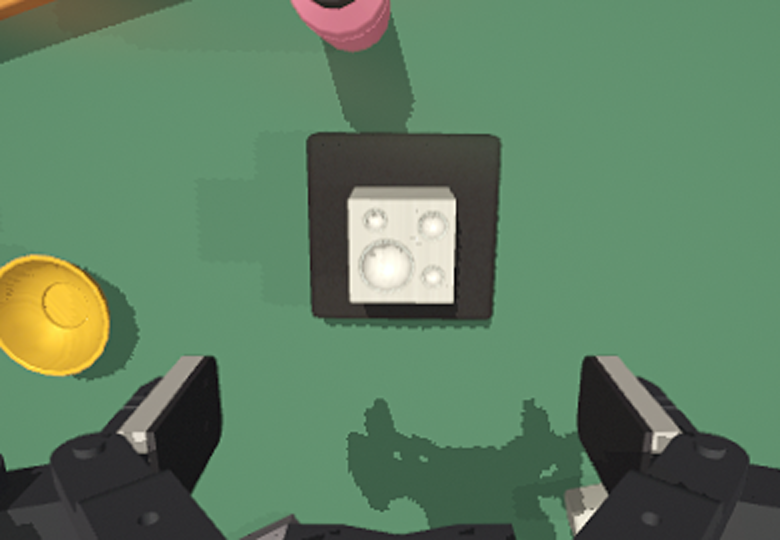

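The dome's top face is (348–456, 197–303) and the rubber's top face is (307–500, 134–317). I'll check that it is centred.

```bash
python3 -c "
from h import *
d=np.load('w6.npy',allow_pickle=True).item()
for p,z in(([(307,135),(500,135),(493,318),(313,316)],25),([(348,198),(456,197),(454,303),(349,302)],67)):
  w=px2w(d,(np.array(p)+.5)/2-.5+60,z);print(w.round(1)[:,:2].tolist(),w.mean(0))"
python3 -m handwheel '{"series": [[[-4,-1.5,0,0,0,-0.08,1],[-9,-3.4,0,0,0,-0.18,1],[-14.5,-5.4,0,0,0,-0.3,1],[-20,-7.5,0,0,0,-0.41,1],[-24,-9,0,0,0,-0.5,1],[-25.92,-9.72,-0.05,0,0,-0.526,1],[-25.92,-9.72,-0.05,0,0,-0.526,1],[-25.92,-9.72,-0.05,0,0,-0.526,1],[-25.92,-9.72,-0.05,0,0,-0.526,1]]]}'
python3 -c "
import trk
trk.add([-25.92,-9.72,-0.05,0,0,-0.526])"
python3 -c "
from trk import *
to([439.4,-217.3,45.5],105)"
```

```text
[[568.7, 68.5], [662.6, 43.0], [637.3, -51.4], [542.9, -24.6]] [602.85618391   8.86475329  25.        ]
[[584.7, 37.5], [631.3, 25.3], [618.6, -22.8], [571.4, -9.5]] [601.49174186   7.64388933  67.        ]
time: 28.78
tool_pos: [439.7, -216.4, 191.9]
tcp_rot: [-180.0, -0.1, 105.1]
ft_force: [-0.7, 0.4, -1.0]
finger_gap: 85.3
grip_force: 0.0
cmd [ 439.4 -217.3  192.5] [180.  -0. 105.] meas [ 439.7 -216.4  191.9] [-1.800e+02 -1.000e-01  1.051e+02]
row [ 0.  -0.  14.7] [-0. -0.  0.]
```

The dome is centred within 2 mm. Now the canister goes back.

```bash
python3 -m handwheel '{"series": [[[0,0,5,0,0,0,1],[0,0,10,0,0,0,1],[0,0,13.5,0,0,0,1],[0,0,14.7,0,0,0,1],[0,0,14.7,0,0,0,1],[0,0,14.7,0,0,0,0],[0,0,14.7,0,0,0,0],[0,0,14.7,0,0,0,0],[0,0,14.7,0,0,0,0],[0,0,14.7,0,0,0,0]]]}' 50
python3 -m handwheel '{"series": [[[0,0,-3,0,0,0,0],[0,0,-8,0,0,0,0],[0,0,-13,0,0,0,0],[0,0,-14.7,0,0,0,0],[0,0,-14.7,0,0,0,0],[0,0,-14.7,0,0,0,0]]]}'
python3 -c "
from trk import *
to([497.2,328.2,192.5],90)"
```

```text
time: 30.02
tool_pos: [440.7, -218.0, 47.4]
tcp_rot: [179.9, 0.1, 105.0]
ft_force: [-1.2, 2.0, 5.5]
finger_gap: 45.3
grip_force: 47.8
time: 30.78
tool_pos: [438.3, -216.6, 190.0]
tcp_rot: [-179.9, -0.2, 105.0]
ft_force: [0.4, -0.3, -2.5]
finger_gap: 44.7
grip_force: 49.2
cmd [ 439.4 -217.3  192.5] [180.  -0. 105.] meas [ 438.3 -216.6  190. ] [-179.9   -0.2  105. ]
row [51.2  19.71 -0.  ] [-0.    -0.     0.262]
```

```bash
python3 -m handwheel '{"series": [[[4,1.6,0,0,0,0.03,0],[9.5,3.7,0,0,0,0.07,0],[15,5.8,0,0,0,0.12,0],[20.5,7.9,0,0,0,0.17,0],[26,10,0,0,0,0.22,0],[31.5,12.1,0,0,0,0.262,0],[37,14.2,0,0,0,0.262,0],[42.5,16.4,0,0,0,0.262,0],[47.5,18.3,0,0,0,0.262,0],[51.2,19.71,0,0,0,0.262,0],[51.2,19.71,0,0,0,0.262,0],[51.2,19.71,0,0,0,0.262,0]]]}'
python3 -m handwheel '{"series": [[[0,0,0,0,0,0,0],[0,0,4,0,0,0,0],[0,0,8,0,0,0,0],[0,0,10.5,0,0,0,0],[0,0,11.5,0,0,0,0],[0,0,11.9,0,0,0,0],[0,0,12,0,0,0,0],[0,0,12,0,0,0,0],[0,0,12,0,0,0,0]]]}'
```

```text
time: 32.28
tool_pos: [496.1, 327.5, 190.0]
tcp_rot: [-179.8, 0.1, 90.0]
ft_force: [-0.6, 0.0, -2.1]
finger_gap: 45.1
grip_force: 49.3
time: 33.4
tool_pos: [498.3, 328.5, 74.4]
tcp_rot: [179.9, -0.0, 90.0]
ft_force: [-3.0, -2.6, 6.6]
finger_gap: 44.9
grip_force: 50.0
```

```bash
python3 -m handwheel '{"series": [[[0,0,0,0,0,0,0.7],[0,0,0,0,0,0,1],[0,0,0,0,0,0,1],[0,0,0,0,0,0,1],[0,0,-5,0,0,0,1],[0,0,-10,0,0,0,1],[0,0,-12,0,0,0,1]]]}'
python3 -c "
import trk
trk.add([51.2,19.71,0,0,0,0.262])"; python3 -c "
from trk import *
to([457,-283,192.5],105)"
```

```text
time: 34.28
tool_pos: [498.8, 329.2, 196.6]
tcp_rot: [179.7, -0.2, 90.0]
ft_force: [0.1, -0.2, -0.5]
finger_gap: 85.6
grip_force: 0.0
cmd [497.2 328.2 192.5] [180.  -0.  90.] meas [498.8 329.2 196.6] [179.7  -0.2  90. ]
row [-61.12  -4.02  -0.  ] [-0.    -0.    -0.262]
```

```bash
python3 -m handwheel '{"series": [[[-5.5,-0.4,0,0,0,-0.03,1],[-11.5,-0.8,0,0,0,-0.07,1],[-17.5,-1.2,0,0,0,-0.11,1],[-23.5,-1.6,0,0,0,-0.15,1],[-29.5,-2,0,0,0,-0.2,1],[-35.5,-2.4,0,0,0,-0.262,1],[-41.5,-2.8,0,0,0,-0.262,1],[-47.5,-3.2,0,0,0,-0.262,1],[-53.5,-3.6,0,0,0,-0.262,1],[-58.5,-3.9,0,0,0,-0.262,1],[-61.12,-4.02,0,0,0,-0.262,1],[-61.12,-4.02,0,0,0,-0.262,1]]]}'
python3 -m handwheel '{"series": [[[0,0,0,0,0,0,1],[0,0,5,0,0,0,1],[0,0,10,0,0,0,1],[0,0,13.5,0,0,0,1],[0,0,14.7,0,0,0,1],[0,0,14.7,0,0,0,1],[0,0,14.7,0,0,0,0],[0,0,14.7,0,0,0,0],[0,0,14.7,0,0,0,0],[0,0,14.7,0,0,0,0],[0,0,14.7,0,0,0,0]]]}'
python3 -m handwheel '{"series": [[[0,0,-3,0,0,0,0],[0,0,-8,0,0,0,0],[0,0,-13,0,0,0,0],[0,0,-14.7,0,0,0,0],[0,0,-14.7,0,0,0,0],[0,0,-14.7,0,0,0,0]]]}'
python3 -c "
import trk
trk.add([-61.12,-4.02,0,0,0,-0.262])"; python3 -c "
from trk import *
to([497.8,208,192.5],90)"
```

```text
time: 35.78
tool_pos: [456.1, -284.4, 191.5]
tcp_rot: [-179.9, -0.1, 104.8]
ft_force: [-0.2, 0.2, -0.2]
finger_gap: 85.3
grip_force: 0.0
time: 37.15
tool_pos: [458.0, -283.7, 47.1]
tcp_rot: [179.9, 0.1, 105.0]
ft_force: [-0.3, 1.0, 5.6]
finger_gap: 38.8
grip_force: 49.9
time: 37.9
tool_pos: [455.9, -282.2, 190.0]
tcp_rot: [-179.9, -0.2, 105.0]
ft_force: [0.4, -0.1, -2.2]
finger_gap: 38.8
grip_force: 50.8
cmd [ 457.  -283.   192.5] [180.  -0. 105.] meas [ 455.9 -282.2  190. ] [-179.9   -0.2  105. ]
row [46.36 16.66 -0.  ] [-0.    -0.     0.262]
```

```bash
python3 -m handwheel '{"series": [[[4,1.4,0,0,0,0.03,0],[9.5,3.4,0,0,0,0.07,0],[15,5.4,0,0,0,0.12,0],[20.5,7.4,0,0,0,0.17,0],[26,9.3,0,0,0,0.22,0],[31.5,11.3,0,0,0,0.262,0],[37,13.3,0,0,0,0.262,0],[42,15.1,0,0,0,0.262,0],[45.5,16.4,0,0,0,0.262,0],[46.36,16.66,0,0,0,0.262,0],[46.36,16.66,0,0,0,0.262,0],[46.36,16.66,0,0,0,0.262,0]]]}'
python3 -m handwheel '{"series": [[[0,0,0,0,0,0,0],[0,0,4,0,0,0,0],[0,0,8,0,0,0,0],[0,0,10.5,0,0,0,0],[0,0,11.5,0,0,0,0],[0,0,11.9,0,0,0,0],[0,0,12,0,0,0,0],[0,0,12,0,0,0,0],[0,0,12,0,0,0,0]]]}'
```

```text
time: 39.4
tool_pos: [497.6, 206.7, 191.7]
tcp_rot: [-179.9, 0.1, 89.9]
ft_force: [0.8, 0.5, -1.6]
finger_gap: 39.0
grip_force: 50.9
time: 40.52
tool_pos: [498.9, 208.2, 74.1]
tcp_rot: [179.9, -0.0, 90.0]
ft_force: [-2.7, -1.9, 6.0]
finger_gap: 39.0
grip_force: 51.4
```

```bash
python3 -m handwheel '{"series": [[[0,0,0,0,0,0,0.7],[0,0,0,0,0,0,1],[0,0,0,0,0,0,1],[0,0,0,0,0,0,1],[0,0,-5,0,0,0,1],[0,0,-10,0,0,0,1],[0,0,-12,0,0,0,1]]]}'
python3 -c "
import trk
trk.add([46.36,16.66,0,0,0,0.262])"; python3 -c "
from trk import *
to([474.6,-348.7,192.5],105)"
```

```text
time: 41.4
tool_pos: [499.5, 208.5, 196.4]
tcp_rot: [179.7, -0.1, 90.0]
ft_force: [-0.2, -0.3, -0.7]
finger_gap: 85.5
grip_force: 0.0
cmd [497.8 208.  192.5] [180.  -0.  90.] meas [499.5 208.5 196.4] [ 1.797e+02 -1.000e-01  9.000e+01]
row [-55.67  -2.32  -0.  ] [-0.    -0.    -0.262]
```

```bash
python3 -m handwheel '{"series": [[[-5,-0.2,0,0,0,-0.03,1],[-11,-0.5,0,0,0,-0.07,1],[-17,-0.7,0,0,0,-0.11,1],[-23,-1,0,0,0,-0.15,1],[-29,-1.2,0,0,0,-0.2,1],[-35,-1.5,0,0,0,-0.262,1],[-41,-1.7,0,0,0,-0.262,1],[-47,-2,0,0,0,-0.262,1],[-52,-2.2,0,0,0,-0.262,1],[-55.67,-2.32,0,0,0,-0.262,1],[-55.67,-2.32,0,0,0,-0.262,1],[-55.67,-2.32,0,0,0,-0.262,1]]]}'
python3 -m handwheel '{"series": [[[0,0,0,0,0,0,1],[0,0,5,0,0,0,1],[0,0,10,0,0,0,1],[0,0,13.5,0,0,0,1],[0,0,14.7,0,0,0,1],[0,0,14.7,0,0,0,1],[0,0,14.7,0,0,0,0],[0,0,14.7,0,0,0,0],[0,0,14.7,0,0,0,0],[0,0,14.7,0,0,0,0],[0,0,14.7,0,0,0,0]]]}'
python3 -m handwheel '{"series": [[[0,0,-3,0,0,0,0],[0,0,-8,0,0,0,0],[0,0,-13,0,0,0,0],[0,0,-14.7,0,0,0,0],[0,0,-14.7,0,0,0,0],[0,0,-14.7,0,0,0,0]]]}'
python3 -c "
import trk
trk.add([-55.67,-2.32,0,0,0,-0.262])"; python3 -c "
from trk import *
to([446.6,270.8,192.5],180)"
```

```text
time: 42.9
tool_pos: [474.3, -348.0, 191.6]
tcp_rot: [-180.0, -0.1, 105.0]
ft_force: [0.0, 0.3, 0.1]
finger_gap: 85.4
grip_force: 0.0
time: 44.28
tool_pos: [475.7, -349.6, 47.5]
tcp_rot: [179.9, 0.1, 105.0]
ft_force: [0.7, -0.0, 5.4]
finger_gap: 42.3
grip_force: 50.6
time: 45.02
tool_pos: [473.7, -347.9, 190.0]
tcp_rot: [-179.9, -0.2, 105.0]
ft_force: [-1.2, -0.7, -2.2]
finger_gap: 42.2
grip_force: 51.3
cmd [ 474.6 -348.7  192.5] [180.  -0. 105.] meas [ 473.7 -347.9  190. ] [-179.9   -0.2  105. ]
row [60.56 13.34 -0.  ] [ 0.     0.    -1.309]
```

```bash
python3 -m handwheel '{"series": [[[3,0.7,0,0,0,-0.1,0],[8,1.8,0,0,0,-0.22,0],[13.5,3,0,0,0,-0.36,0],[19.2,4.2,0,0,0,-0.5,0],[25,5.5,0,0,0,-0.65,0],[30.8,6.8,0,0,0,-0.8,0],[36.6,8.1,0,0,0,-0.95,0],[42.4,9.3,0,0,0,-1.1,0],[48.2,10.6,0,0,0,-1.25,0],[54,11.9,0,0,0,-1.309,0],[58.5,12.9,0,0,0,-1.309,0],[60.56,13.34,0,0,0,-1.309,0]]]}'
python3 -m handwheel '{"series": [[[0,0,0,0,0,0,0],[0,0,0,0,0,0,0],[0,0,4,0,0,0,0],[0,0,8,0,0,0,0],[0,0,10.5,0,0,0,0],[0,0,11.5,0,0,0,0],[0,0,11.9,0,0,0,0],[0,0,12,0,0,0,0],[0,0,12,0,0,0,0],[0,0,12,0,0,0,0]]]}'
python3 -c "
import trk
trk.add([60.56,13.34,0,0,0,-1.309])"; python3 -c "
from trk import *
to([446.6,270.8,72.5],180)"
```

```text
time: 46.52
tool_pos: [444.7, 272.7, 189.7]
tcp_rot: [-179.9, -0.2, -179.8]
ft_force: [0.0, 0.4, -0.3]
finger_gap: 42.7
grip_force: 51.4
time: 47.78
tool_pos: [447.9, 270.5, 74.4]
tcp_rot: [180.0, 0.1, 180.0]
ft_force: [-1.4, -3.7, 6.0]
finger_gap: 42.4
grip_force: 52.2
cmd [446.6 270.8 192.5] [-180.    0. -180.] meas [447.9 270.5  74.4] [1.8e+02 1.0e-01 1.8e+02]
row [ 0.  0. 12.] [-0.  0.  0.]
```

```bash
python3 -m handwheel '{"series": [[[0,0,0,0,0,0,0.7],[0,0,0,0,0,0,1],[0,0,0,0,0,0,1],[0,0,0,0,0,0,1],[0,0,-5,0,0,0,1],[0,0,-11,0,0,0,1],[0,0,-17.8,0,0,0,1],[0,0,-17.8,0,0,0,1],[0,0,-17.8,0,0,0,1],[0,0,-17.8,0,0,0,1]]]}'
python3 -c "
from h import *
s=status.sense();print(s['tool_pos'])
d=eyes.snapshot('wrist');np.save('w7.npy',d,allow_pickle=True);crop(d,0,0,512,384,1.5625,'w7.png')
d=eyes.snapshot('side');crop(d,0,0,512,384,1.5,'s7.png')"
```

```text
time: 49.02
tool_pos: [445.6, 270.3, 248.1]
tcp_rot: [-179.9, -0.2, -180.0]
ft_force: [-0.5, 0.4, -1.1]
finger_gap: 85.1
grip_force: 0.0
[445.61637569 270.2865792  248.11854562]
```

View pics/w7.png

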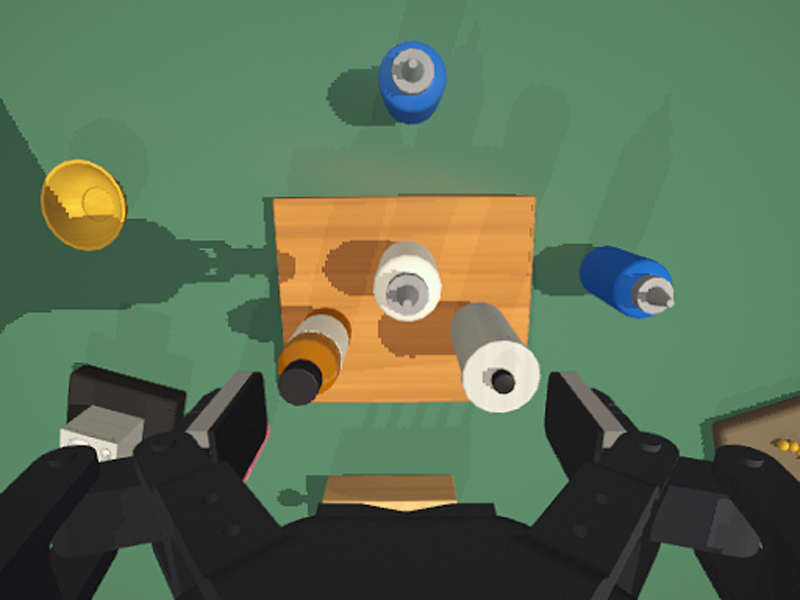

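View pics/s7.png

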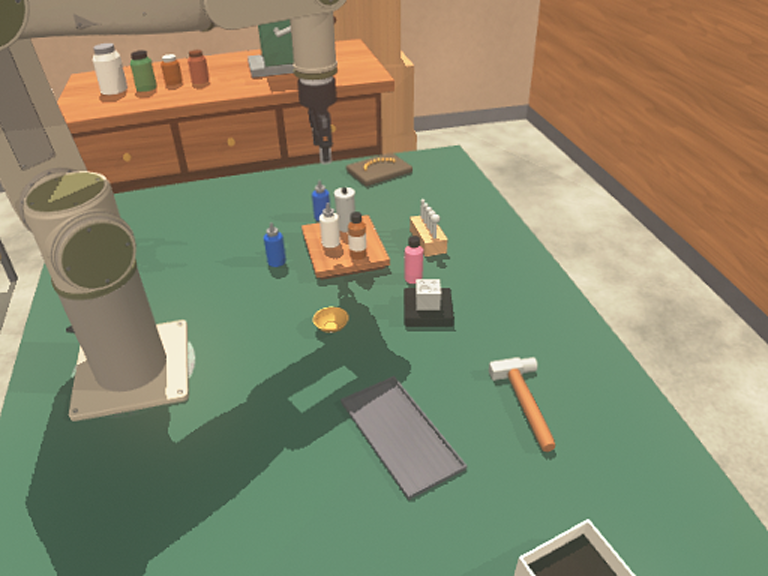

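Compared with the first wrist view, the vessels have moved about (+2,+2) px, the same as the fixed riser, so they are back on their spots. The dome sits on the rubber and the bystanders haven't moved.

```bash
python3 -c "
from bench import r
print(r.hand_in())"
```

```text
the job is handed in; nothing more can be done
None
```

The job is done and handed in at 49 s of robot time: the doming block sits flat within about 2 mm of the rubber block's centre, all three vessels stand upright on their original riser spots to within what the camera can resolve, and the bystanders were left alone.

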